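Clear the weld clamp and load the gauge tray

TASK

Gather the welded test pieces into the gauge tray for inspection. Swing the red clamp bar fully up, slide the bare-metal coupon flat along its bed, away from the blue stop block, until it is fully clear of the bar, and lift it only then; seat the coupon and every painted bracket lying on the bench (two or three of blue, yellow and green, in any order) fully home in the pocket of its own colour and outline, each turned the only way it fits. Leave the clamp bar swung fully down again on the empty bed, let go of everything, and do not push the other tools and tins on the bench about.

Things in the scene. Friction and masses are not known exactly. Their poses are not given: they have to be found in the camera images.
- coupon_web (a point): Bare aluminium-coloured coupon, 0.4 kg, starting under the clamp bar. Base 8 mm thick; on it stands a web to grip, 30 mm long, 8 mm thick, 40 mm tall (top 48 mm above the underside). Point: web centre, 28 mm above the underside; z up. Outline (own frame, mm): x -47..63, y -25..25, less the cut-out corner x 33..63, y -25..-3. The web runs along x; the +x end is under bar and ledge.
- blue_bracket_web (a point): Blue L-shaped bracket, 0.3 kg, on the bench at any yaw, or absent. Base 8 mm thick; on it stands a web to grip, 30 mm long, 8 mm thick, 40 mm tall (top 48 mm above the underside). Point: web centre, 28 mm above the underside; z up. Outline (own frame, mm): x -34..46, y -20..8, joined with x -34..-6, y 8..40. The web runs along x.
- yellow_bracket_web (a point): Yellow bracket, a T with off-centre stem, 0.3 kg, on the bench at any yaw, or absent. Base 8 mm thick; on it stands a web to grip, 30 mm long, 8 mm thick, 40 mm tall (top 48 mm above the underside). Point: web centre, 28 mm above the underside; z up. Outline (own frame, mm): x -46..38, y -8..20, joined with x 2..30, y -36..-8. The web runs along x.
- green_bracket_web (a point): Green offset bracket, a Z with unequal arms, 0.3 kg, on the bench at any yaw, or absent. Base 8 mm thick; on it stands a web to grip, 30 mm long, 8 mm thick, 40 mm tall (top 48 mm above the underside). Point: web centre, 28 mm above the underside; z up. Outline (own frame, mm): x -44..16, y 0..28, joined with x -6..40, y -28..0. The web runs along y.
- tray: Grey-topped gauge tray, 240 x 160 mm, fixed to the bench; origin at the centre of its underside, x along its length. Its top is 14 mm above the bench; its four pockets are 8 mm deep (floors 6 mm above the bench), 2.5 mm wider all round than their parts, with floors in the colour of the part.
- coupon_pocket (a point): The aluminium-coloured pocket in the tray, for the coupon. Point on its floor: when seated, the part's web point is 28 mm straight above it, with the part's x and y axes the same way as the tray's.
- blue_pocket (a point): The L-shaped pocket with the blue floor, for the blue bracket. Point on its floor: when seated, the part's web point is 28 mm straight above it, with the part's x and y axes the same way as the tray's.
- yellow_pocket (a point): The off-centre T pocket with the yellow floor, for the yellow bracket. Point on its floor: when seated, the part's web point is 28 mm straight above it, with the part's x and y axes the same way as the tray's.
- green_pocket (a point): The unequal Z pocket with the green floor, for the green bracket. Point on its floor: when seated, the part's web point is 28 mm straight above it, with the part's x and y axes the same way as the tray's.
- bed_seat (a point): Point on the fixed clamp fixture's bed, 12 mm above the bench, under the coupon's web at the start. The coupon slides out along -x between rails 6 mm high (2.5 mm play); the bed ends at x = -90 mm. The bar crosses at x = 26..46 mm. The blue stop block is at x = 66..80 mm; its ledge hangs 2 mm above the coupon from x = 49 mm on (top 30 mm above the bench).
- bar_hinge (a point): Centre of the clamp bar's hinge, 27.5 mm above the bench, on the fixture's +y side; 105 mm to +y and 36 mm to +x of bed_seat. The hinge axis runs along the fixture's x axis. The axes of bed_seat are the fixture's axes.
- bar_grip (a point): Grip point on the axis of the bar's black round handle: 18 mm thick, parallel to the hinge axis, standing out 56 mm from the bar's side towards the fixture's -x (point 30 mm from the bar). Bar down: 47.5 mm above the bench, 84 mm to -y of bed_seat. It moves on a circle of 190 mm radius about the hinge axis, up and over to +y. The handle may turn in the grip.
- bar (a joint): Angle of the red clamp bar (207 x 20 x 12 mm): 0 fully down (as at the start, 1.5 mm above the coupon), growing as it swings up, stop at 1.75 rad. The stiff hinge holds it wherever it is left; about 4 N at the handle moves it.
- hammer: Bystander: a hammer, about 300 mm long. Leave it where it is.
- flat_brush: Bystander: a flat brush with a wooden handle, about 200 mm long. Leave it where it is.
- wrench: Bystander: a steel wrench, about 200 mm long. Leave it where it is.
- spray_can: Bystander: a standing red spray can with a white label, 66 mm across, 170 mm tall. Leave it where it is.
- rod_tin: Bystander: an aluminium tin, 70 mm across and 100 mm tall, with welding rods standing in it to 156 mm. Leave it where it is.
- magnet_square: Bystander: a flat red magnetic welding square, 90 x 90 x 16 mm. Leave it where it is.
- tape_measure: Bystander: a yellow tape measure, 70 x 30 x 60 mm. Leave it where it is.
Things that resemble listed ones, but are neither listed nor needed, are in the scene too. Leave any pink or purple look-alike of the part that bears coupon_web alone.

How it is judged:
By the outcome, as a careful person would: the job done as asked, in the order asked, and still so for the second after the job is handed in, with the robot touching nothing.
Of blue_bracket, yellow_bracket, green_bracket only 2 to 3 are there at a start; the rules pass over those that are not, and their reading is None.
At some moment in a run one of blue_bracket, yellow_bracket, green_bracket may be knocked a few centimetres aside while the robot is not near it.
Once in a run the grip may slacken for a moment while it holds something.
It also fails if it takes over 210 s, if anything falls off the work surface, if the arm or the gripper's body presses on something with over 40 N, if the wrist force passes 120 N, or if a joint passes its speed limit or range.

ROBOT

A 6-joint arm with a two-finger parallel gripper is mounted at the origin on the work surface. World frame = base frame: x ahead of the robot, y to its left, z up, the work surface at z = 0. Lengths are in m, angles in rad, forces in N, time in s.
With the tool pointing down it reaches from about 0.375 to 0.925 m from the base axis. Payload 5.7 kg.
Tool frame: the origin (TCP) lies at the very end of the fingers, on their centre line; the grasp point (between the pads) lies 19 mm behind it; z points along the fingers, y is the direction in which the jaws open and shut (so a half turn about z gives the same grasp; the last joint's range is limited). The gripper opens to 85 mm and grips with 20 to 120 N. Pads are 22 mm wide; open, the fingers measure 114 mm over their backs; the gripper's body (76 mm by 85 mm) begins 54 mm behind the grasp point. The pads swing forward as they close: fully open they stand 13 mm farther back than shut.
Start: joints at [1.075, 0.359, 1.51, -0, 1.272, -0.115], TCP at [0.223, 0.557, 0.231] pointing down, gripper open.
Joint ranges: [-2.97, 2.97], [-1.01, 2.36], [0.21, 2.38], [-0.96, 4.11], [0.2, 2.71], [-2.98, 2.98]. Speed limits (rad/s): [2.39, 2.39, 3.14, 3.14, 3.14, 3.14].

INTERFACE

Orientations are given as a rotation vector (axis times angle).
In Python, from cell import readout, vision, workorder gives the robot as it stands.
- The arm moves only by the tool servo_tool, never from a script. Its argument "commands" is a list of rows, each a list of 2 entries, a list of its own where there are three numbers: the shift along the world's x, y, z in cm, then the turn, a rotation vector about the world's x, y, z in rad. A call has 1 to 20 rows; each row shifts and turns the commanded pose from where the row before left it; what a row does not reach is not made up. A row lasts 1/10 s, in which the tool goes at most 50 mm and 8.59 degrees, less where a joint would pass 70% of its speed; a pose out of reach is approached as far as the arm can. A call with a gripper value outside its range is refused whole. "jaw" is the finger opening in cm, from 0 to 8.54, set as the call begins (left out, the last holds). The fingers move at their own pace and stop on an object; "squeeze" is the grip in N (left out, the last holds). Time passes only in rows, so rows that do not move let the fingers close. It gives the time, the measured TCP pose, the force and the opening at its end, in the units of the state.
- readout.sense(): the state, without advancing time (a new reading comes with each control period).
- vision.snapshot(name): name is "side" or "top" or "wrist"; returns (picture, depth): 400x640x3 uint8, blue, green, red; 400x640 float32, m along the optical axis (not along the pixel's ray), 0 where there is no reading.
- vision.camera_model(name): a dict with "K" (3x3 intrinsics, pixels), "camera_from_world" (4x4, takes a point from world to camera coordinates). Camera axes: x right, y down, z forward; pixel columns grow to the right and rows downward; lengths in m; the calibration is good to about 2 mm. A picture is of the moment at which its call begins: read the wrist's pose just before it. camera_model takes no time and is no camera call; for the wrist camera it gives the pose at the moment of the call.
- workorder.finish_job(): hands the job in, once; it reports no verdict.
The state is a dict: "time": time; "joints": joint angles; "joint_velocities": joint speeds; "joint_efforts": joint torques, N m; "eef_pos": TCP position; "tool_rot": TCP orientation; "ft_force": force on the tool from outside, world axes, zero at the start; "torque": the same for the moment, N m; "width": finger opening in m.
Only numpy, scipy, OpenCV 4.12 (cv2) and the standard library are available. Lean on these libraries where they do the work, as an engineer would, in place of code of your own. Each camera call takes 0.05 s, during which the arm holds its last target. There are 200 camera calls.

## Working session

There is one attempt and no reset: what is moved stays moved. The work goes in short steps, Python scripts to look and compute and a tool call to move; the robot and the scene stay as the last step left them, time stands still between calls to the robot, and variables do not carry over. Pictures are saved under pics/ and viewed, about 12 in all and at most 16, crops included, and the job is handed in when it is done.

Besides the shell and the picture viewer there is one more tool, called after "Request:" as name(argument=value, ...) on one line, values as JSON. servo_tool: Moves the arm, as the interface text tells. Its arguments: {"type":"object","properties":{"commands":{"type":"array","items":{"type":"array"}},"jaw":{"type":"number"},"squeeze":{"type":"number"}},"required":["commands"]}

```bash
mkdir -p pics; ls
cat > h.py <<'E'
import numpy as np, cv2
from cell import readout, vision, workorder
def cam(n):
    m=vision.camera_model(n); return np.array(m["K"]),np.array(m["camera_from_world"])
def ray(n,uv,z,KT=None):
    K,T=KT or cam(n); R=T[:3,:3];t=T[:3,3]
    uv=np.atleast_2d(np.asarray(uv,float)); d=np.c_[uv,np.ones(len(uv))]@np.linalg.inv(K).T@R
    c=-R.T@t; return c+d*((z-c[2])/d[:,2])[:,None]
def proj(n,P,KT=None):
    K,T=KT or cam(n); p=(np.atleast_2d(P)@T[:3,:3].T+T[:3,3])@K.T; return p[:,:2]/p[:,2:]
def cloud(dep,KT):
    K,T=KT; v,u=np.indices(dep.shape); d=np.stack([u,v,np.ones_like(u)],-1)@np.linalg.inv(K).T*dep[...,None]
    return (d-T[:3,3])@T[:3,:3]
E
python3 - <<'E'
from h import *
s=readout.sense(); print({k:np.round(v,3) for k,v in s.items()})
for n in("top","side","wrist"):
    kt=cam(n); p,d=vision.snapshot(n); cv2.imwrite(f"pics/{n}0.png",p); np.savez(f"{n}0.npz",p=p,d=d,K=kt[0],T=kt[1])
    print(n,kt[0][0,0],np.round(-kt[1][:3,:3].T@kt[1][:3,3],3),np.round(kt[1][:3,:3],2).tolist(),(d>0).mean())
E
```

```text
pics
{'time': np.float64(0.0), 'joints': array([ 1.075,  0.36 ,  1.511,  0.   ,  1.272, -0.115]), 'joint_velocities': array([ 0.001,  0.   ,  0.001,  0.   , -0.   ,  0.   ]), 'joint_efforts': array([-1.0000e-03, -5.2761e+01, -2.7862e+01, -0.0000e+00,  1.3000e-02,
        0.0000e+00]), 'eef_pos': array([0.223, 0.556, 0.23 ]), 'tool_rot': array([-5.940e-01, -3.084e+00,  3.000e-03]), 'ft_force': array([-0.922,  0.079, -0.054]), 'torque': array([-0.026, -0.01 ,  0.008]), 'width': np.float64(0.085)}
top 493.0402783244971 [ 0.384 -0.034  1.757] [[-0.01, -1.0, -0.0], [-1.0, 0.01, -0.08], [0.08, 0.0, -1.0]] 0.996046875
side 419.83131071098427 [-0.117 -0.597  0.99 ] [[0.67, -0.74, 0.01], [-0.53, -0.5, -0.69], [0.51, 0.45, -0.73]] 0.9960625
wrist 322.23631072923456 [0.146 0.589 0.373] [[0.37, 0.93, -0.0], [0.88, -0.35, 0.32], [0.3, -0.12, -0.95]] 0.9962109375
```

View pics/top0.png

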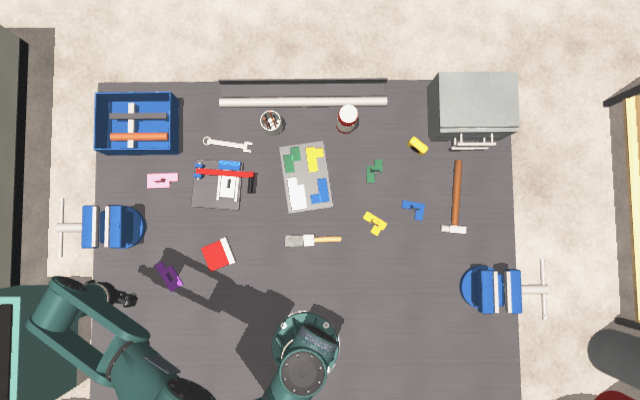

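View pics/side0.png

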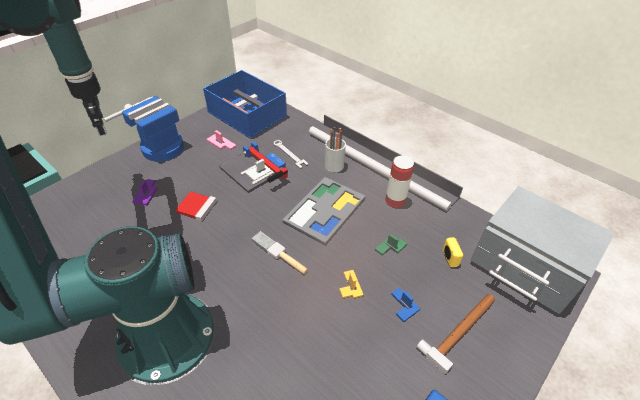

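The top view shows the fixture at about (217,185) with the hinge on its left (+y) and the handle at (250,183). The tray is at (306,178), green at (375,171), yellow at (375,223) and blue at (413,210). The pink and purple look-alikes are at (162,180) and (168,276). The side view agrees, and all three brackets are present.

```bash
cat >> h.py <<'E'
def masks(p):
    h=cv2.cvtColor(p,cv2.COLOR_BGR2HSV); H,S,V=[h[...,i].astype(int) for i in range(3)]; b=(S>110)&(V>50)
    return {"blue":b&(H>95)&(H<128)&(V>80),"yellow":b&(H>18)&(H<34)&(V>100),"green":b&(H>40)&(H<90)}
E
python3 - <<'E'
from h import *
print(np.round(ray("top",[[217,185],[198,172],[250,183],[306,178],[375,171],[375,223],[413,210],[228,182],[218,254],[313,240],[228,145],[347,118],[271,121],[418,145],[458,190]],0.02)[:,:2],3).tolist())
D=np.load("top0.npz");kt=(D["K"],D["T"]);C=cloud(D["d"],kt)
for n,m in masks(D["p"]).items():
    k,l,s,c=cv2.connectedComponentsWithStats(m.astype(np.uint8))
    for i in range(1,k):
        if s[i,4]>40:
            q=C[l==i]; print(n,s[i],np.round(np.median(q,0),3),np.round(np.percentile(q[:,2],[5,50,95]),3))
print(np.round(np.std(C[300:330,450:455,2]),4))
E
```

```text
[[0.566, 0.305], [0.613, 0.373], [0.572, 0.189], [0.588, -0.01], [0.611, -0.255], [0.427, -0.252], [0.472, -0.386], [0.576, 0.267], [0.323, 0.3], [0.369, -0.033], [0.709, 0.267], [0.803, -0.158], [0.794, 0.114], [0.703, -0.41], [0.541, -0.547]]
blue [  94   92   85   63 4020] [0.794 0.588 0.024] [-0.002  0.024  0.108]
blue [219 161  22   9 175] [0.636 0.261 0.028] [0.02  0.028 0.037]
blue [311 178  18  25 271] [ 0.532 -0.063  0.005] [-0.003  0.005  0.013]
blue [402 200  23  21 222] [ 0.483 -0.399  0.007] [-0.001  0.007  0.045]
blue [ 109  205   36   43 1295] [0.419 0.595 0.124] [0.02  0.124 0.163]
blue [ 82 206  10  42 383] [0.418 0.7   0.158] [0.152 0.158 0.165]
blue [100 211   5  32 129] [0.422 0.672 0.107] [0.101 0.107 0.114]
blue [ 460  266   35   48 1281] [ 0.206 -0.576  0.129] [0.023 0.129 0.163]
blue [508 269  14  45 417] [ 0.203 -0.681  0.159] [0.152 0.159 0.165]
blue [498 273   7  33 166] [ 0.202 -0.652  0.108] [0.1   0.108 0.114]
yellow [407 137  21  18 173] [ 0.696 -0.404  0.055] [0.017 0.055 0.064]
yellow [306 147  18  25 291] [ 0.67  -0.035  0.005] [-0.002  0.005  0.012]
yellow [363 212  24  24 257] [ 0.431 -0.252  0.007] [-0.002  0.007  0.045]
0.1432
```

Request:
servo_tool(commands=[[[2.2,-3.1,0.2],[0,0,0.027]],[[2.2,-3.1,0.2],[0,0,0.027]],[[2.2,-3.1,0.2],[0,0,0.027]],[[2.2,-3.1,0.2],[0,0,0.027]],[[2.2,-3.1,0.2],[0,0,0.027]],[[2.2,-3.1,0.2],[0,0,0.027]],[[2.2,-3.1,0.2],[0,0,0.027]],[[2.2,-3.1,0.2],[0,0,0.027]],[[2.2,-3.1,0.2],[0,0,0.027]],[[2.2,-3.1,0.2],[0,0,0.027]],[[2.2,-3.1,0.2],[0,0,0.027]],[[2.2,-3.1,0.2],[0,0,0.027]],[[2.2,-3.1,0.2],[0,0,0.027]],[[2.2,-3.1,0.2],[0,0,0.027]],[[0,0,0],[0,0,0]],[[0,0,0],[0,0,0]]])

```text
time: 1.75
eef_pos: [0.531, 0.1223, 0.2589]
tool_rot: [-0.008, -3.141, -0.0]
ft_force: [-0.3, 0.3, -0.7]
width: 0.0855
```

```bash
cat >> h.py <<'E'
def snap(tag):
    kt=cam("wrist"); p,d=vision.snapshot("wrist"); cv2.imwrite(f"pics/{tag}.png",p); np.savez(tag+".npz",p=p,d=d,K=kt[0],T=kt[1]); return p,d,kt
def load(tag):
    D=np.load(tag+".npz"); return D["p"],D["d"],(D["K"],D["T"])
E
python3 -c "
from h import *
snap('w1');s=readout.sense();print(s['time'],s['eef_pos'],s['tool_rot'],s['joints'])"
```

```text
1.8 [0.53036922 0.12309265 0.25884805] [-6.02155658e-03 -3.14019684e+00 -4.16121117e-04] [ 1.00884584e-01  2.54879118e-01  1.59242531e+00  4.22153509e-04
  1.29564373e+00 -1.46619157e+00]
```

View pics/w1.png

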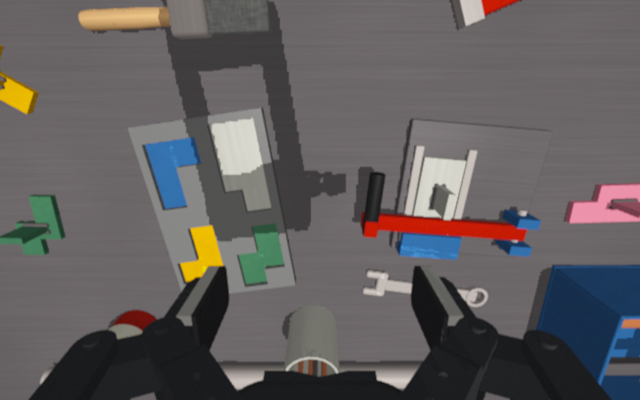

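The wrist view (right = +y, down = +x) shows the tray with corners near (130,127), (262,108), (295,285) and (185,292), yawed about +0.18. The fixture yaw is about -0.1, with the bar at (370..525,230) and the handle at (376,195). Next I look at the brackets.

Request:
servo_tool(commands=[[[-0.6,-4,0],[0,0,0]],[[-0.6,-4,0],[0,0,0]],[[-0.6,-4,0],[0,0,0]],[[-0.6,-4,0],[0,0,0]],[[-0.6,-4,0],[0,0,0]],[[-0.6,-4,0],[0,0,0]],[[-0.6,-4,0],[0,0,0]],[[-0.6,-4,0],[0,0,0]],[[0,0,0],[0,0,0]],[[0,0,0],[0,0,0]]])

```text
time: 2.8
eef_pos: [0.4826, -0.1962, 0.2591]
tool_rot: [-0.006, -3.141, -0.002]
ft_force: [-0.7, 0.1, -0.2]
width: 0.0851
```

```bash
python3 -c "
from h import *
snap('w2');s=readout.sense();print(s['time'],s['eef_pos'])"
```

```text
2.85 [ 0.48270285 -0.19554448  0.2590574 ]
```

View pics/w2.png

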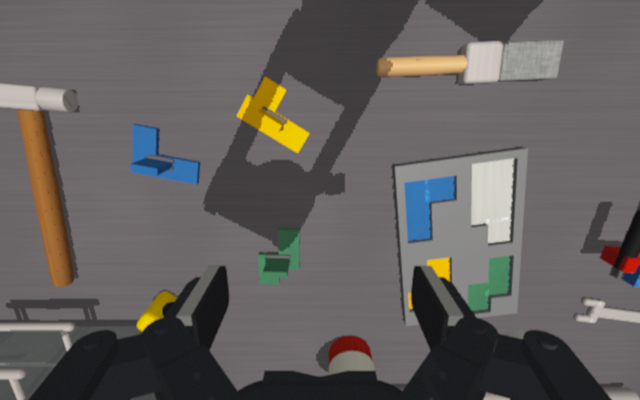

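The view shows the blue L at (165,155), the yellow T at (272,117), the green Z at (282,255), and the whole tray with corners near (393,164), (526,149), (519,314) and (404,325).

```bash
cat >> h.py <<'E'
POLY={"blue":[(-34,-20),(46,-20),(46,8),(-6,8),(-6,40),(-34,40)],"yellow":[(-46,-8),(2,-8),(2,-36),(30,-36),(30,-8),(38,-8),(38,20),(-46,20)],
"green":[(-44,0),(-6,0),(-6,-28),(40,-28),(40,0),(16,0),(16,28),(-44,28)],"coupon":[(-47,-25),(33,-25),(33,-3),(63,-3),(63,25),(-47,25)]}
def cen(n):
    M=cv2.moments(np.array(POLY[n],np.float32).reshape(-1,1,2)); return np.array([M["m10"],M["m01"]])/M["m00"]/1e3
def masks(p):
    h=cv2.cvtColor(p,cv2.COLOR_BGR2HSV); H,S,V=[h[...,i].astype(int) for i in range(3)]; b=(S>100)&(V>35)
    return {"blue":b&(H>95)&(H<128),"yellow":b&(H>18)&(H<34),"green":b&(H>40)&(H<90)}
def bracket(C,m,name):
    "web rectangle from cloud points of mask m; yaw resolved with the base"
    q=C[m]; w=q[(q[:,2]>.038)&(q[:,2]<.055)]; b=q[q[:,2]<.016]
    r=cv2.minAreaRect((w[:,:2]*1e3).astype(np.float32)); bx=cv2.boxPoints(r); e=[bx[1]-bx[0],bx[2]-bx[1]]; e=max(e,key=np.linalg.norm)
    a=np.arctan2(e[1],e[0])-(np.pi/2 if name=="green" else 0)
    c=np.array(r[0])/1e3; d=np.median(b[:,:2],0)-c
    best=max([a,a+np.pi],key=lambda t:np.dot(np.array([[np.cos(t),-np.sin(t)],[np.sin(t),np.cos(t)]])@cen(name),d))
    return c,(best+np.pi)%(2*np.pi)-np.pi,np.array(r[1]),len(w),d
E
python3 - <<'E'
from h import *
for tag in("w1","w2"):
    p,d,kt=load(tag);C=cloud(d,kt); print(tag,"flat",np.round([C[60:100,340:360,2].mean(),C[60:100,340:360,2].std()],4))
    for n,m in masks(p).items():
        k,l,s,c=cv2.connectedComponentsWithStats(m.astype(np.uint8))
        for i in range(1,k):
            if s[i,4]>150:
                q=C[l==i];z=np.percentile(q[:,2],[5,50,98]); print(n,s[i],np.round(np.median(q,0),3),np.round(z,3))
                if z[2]>.038 and z[2]<.06 and abs(np.median(q[:,2])-.01)<.03 and s[i,4]<3000:
                    try: print("   ",n,[np.round(v,4) for v in bracket(C,l==i,n)])
                    except Exception as e: print(e)
E
```

```text
w1 flat [0.0011 0.0245]
blue [ 145  137   56   72 2250] [ 0.53  -0.064  0.006] [0.005 0.006 0.008]
blue [502 210  39  20 454] [0.596 0.366 0.042] [0.015 0.042 0.047]
blue [ 397  233   65   27 1387] [0.635 0.262 0.029] [0.027 0.029 0.031]
blue [495 241  37  16 382] [0.633 0.364 0.044] [0.023 0.044 0.047]
blue [ 536  265  104  135 9423] [0.714 0.452 0.048] [0.004 0.048 0.109]
yellow [  0  72  39  42 936] [ 0.45  -0.226  0.007] [0.001 0.007 0.01 ]
yellow [ 180  225   43   57 1318] [ 0.657 -0.037  0.006] [0.005 0.006 0.014]
green [   0  196   64   58 1741] [ 0.613 -0.24   0.008] [0.004 0.008 0.048]
    green [array([ 0.6155, -0.2506]), np.float32(-0.1361), array([30.0084,  9.0389]), np.int64(220), array([-0.0079,  0.0123])]
green [ 239  224   44   60 1468] [0.661 0.044 0.006] [0.005 0.006 0.007]
w2 flat [0.0016 0.0283]
blue [ 130  124   70   60 2135] [ 0.478 -0.393  0.008] [0.004 0.008 0.048]
    blue [array([ 0.4814, -0.3922]), np.float32(1.3803), array([30.7297,  8.6297]), np.int64(287), array([-0.0066, -0.0025])]
blue [ 404  176   51   65 2020] [ 0.531 -0.061  0.006] [0.005 0.006 0.008]
blue [623 266  17  22 192] [0.64  0.226 0.025] [0.014 0.025 0.03 ]
yellow [ 237   77   73   76 2383] [ 0.427 -0.25   0.008] [0.002 0.008 0.048]
    yellow [array([ 0.4295, -0.2506]), np.float32(-2.1254), array([29.8831,  8.3021]), np.int64(252), array([-0.0042, -0.    ])]
yellow [427 257  23  25 364] [ 0.63  -0.027  0.006] [0.005 0.006 0.28 ]
yellow [136 291  42  41 694] [ 0.674 -0.415  0.043] [0.001 0.043 0.314]
green [ 259  228   40   55 1282] [ 0.613 -0.245  0.008] [0.006 0.008 0.048]
    green [array([ 0.6164, -0.2524]), np.float32(0.0135), array([ 9.269 , 29.5151]), np.int64(215), array([-0.013 ,  0.0122])]
green [ 468  257   42   54 1184] [0.662 0.047 0.006] [0.005 0.006 0.008]
```

Request:
servo_tool(commands=[[[3,3.3,0],[0,0,0]],[[3,3.3,0],[0,0,0]],[[3,3.3,0],[0,0,0]],[[3,3.3,0],[0,0,0]],[[3,3.3,0],[0,0,0]],[[3,3.3,0],[0,0,0]],[[0,0,0],[0,0,0]],[[0,0,0],[0,0,0]]])

```text
time: 3.65
eef_pos: [0.6625, 0.004, 0.2587]
tool_rot: [0.003, -3.14, -0.0]
ft_force: [-0.8, 0.3, -0.2]
width: 0.0852
```

```bash
python3 -c "
from h import *
snap('w3');s=readout.sense();print(s['time'],s['eef_pos'])"
```

```text
3.7 [0.661957   0.00271392 0.2588462 ]
```

Request:
servo_tool(commands=[[[-1,4.5,0],[0,0,0]],[[-1,4.5,0],[0,0,0]],[[-1,4.5,0],[0,0,0]],[[-1,4.5,0],[0,0,0]],[[-1,4.5,0],[0,0,0]],[[-1,4.5,0],[0,0,0]],[[0,0,0],[0,0,0]],[[0,0,0],[0,0,0]]])

```text
time: 4.5
eef_pos: [0.6018, 0.271, 0.2594]
tool_rot: [-0.002, -3.141, 0.001]
ft_force: [-0.1, -1.2, -0.5]
width: 0.0854
```

```bash
python3 -c "
from h import *
snap('w4');s=readout.sense();print(s['time'],s['eef_pos'])
cv2.imwrite('pics/w34.png',np.hstack([cv2.resize(load('w3')[0][:300,120:540],None,fx=.95,fy=.95),cv2.resize(load('w4')[0][:300,120:540],None,fx=.95,fy=.95)]))"
```

```text
4.55 [0.60231386 0.26999213 0.25938294]
```

View pics/w34.png

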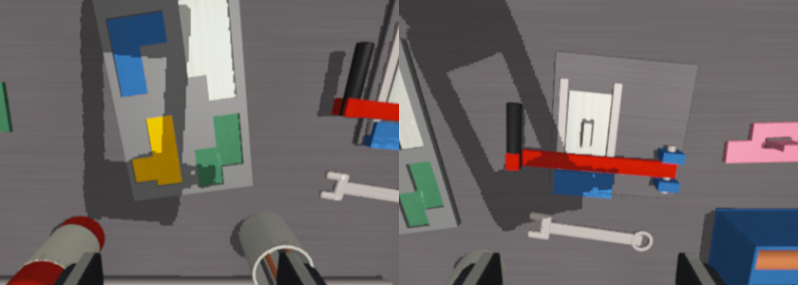

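Left: the tray with its pockets, aluminium at upper right, blue at upper left, yellow and green below. Right: the fixture with the handle at (514,132), the bar at (520..675,163), and the coupon web at (587,132).

Run:
```python
from h import *
def rect(q):
    r=cv2.minAreaRect((q[:,:2]*1e3).astype(np.float32)); return np.round(r[0],1),np.round(r[1],1),round(r[2],2)
U={}
for tag in("w1","w2","w3"):
    p,d,kt=load(tag);C=cloud(d,kt)
    near=(abs(C[...,0]-.59)<.16)&(abs(C[...,1]+.005)<.13)
    top=near&(C[...,2]>.0125)&(C[...,2]<.0155)
    k,l,s,c=cv2.connectedComponentsWithStats(top.astype(np.uint8)); i=1+np.argmax(s[1:,4]); print(tag,"tray",rect(C[l==i]),s[i,4])
    for n,m in masks(p).items():
        U.setdefault(n,[]).append(C[m&near&(C[...,2]<.0085)&(C[...,2]>.003)])
    any_=np.any(list(masks(p).values()),0)
    U.setdefault("floor",[]).append(C[near&~any_&(C[...,2]<.0075)&(C[...,2]>.0045)])
np.savez("U.npz",**{k:np.vstack(v) for k,v in U.items()})
p,d,kt=load("w4");C=cloud(d,kt);x,y,z=C[...,0],C[...,1],C[...,2]
h=cv2.cvtColor(p,cv2.COLOR_BGR2HSV).astype(int)
fx=(abs(x-.57)<.12)&(abs(y-.28)<.15)
w=fx&(z>.056)&(z<.064)&(h[...,1]<60)&(h[...,2]>60); print("web",rect(C[w]),w.sum(),z[w].mean())
red=fx&((h[...,0]<8)|(h[...,0]>172))&(h[...,1]>130); print("bar",rect(C[red&(z>.028)]),np.percentile(z[red],[5,50,95]))
blk=fx&(h[...,2]<45)&(z>.049)&(z<.065)&(y<.22); print("handle",rect(C[blk]),np.percentile(z[blk],[5,50,98]),blk.sum())
rail=fx&(z>.0165)&(z<.0195)&(x<.59)&(h[...,1]<60)&(h[...,2]>120)
k,l,s,c=cv2.connectedComponentsWithStats(rail.astype(np.uint8))
for i in range(1,k):
    if s[i,4]>80: print("rail?",rect(C[l==i]),s[i])
```

```text
w1 tray (array([595.1,  -7.4]), array([240.4, 160.6]), 7.83) 10444
w2 tray (array([595. ,  -7.4]), array([240.8, 160.7]), 7.89) 9104
w3 tray (array([596. ,  -7.2]), array([238.7, 160.3]), 7.87) 13866
web (array([571.8, 269.4]), array([ 7.9, 29.8]), 84.49) 215 0.05949936909264903
bar (array([569.6, 281.5]), array([205.7,  98.9]), 85.12) [0.02951789 0.03302025 0.05669926]
handle (array([563.1, 187.6]), array([14.8, 55.4]), 85.42) [0.05015472 0.05440955 0.05661557] 591
rail? (array([549.7, 239.5]), array([ 9.1, 80.1]), 84.93) [287  83  11  72 507]
rail? (array([552.6, 303.5]), array([ 9.1, 74.8]), 85.12) [340  88  15  67 478]
rail? (array([557.8, 270.7]), array([50. , 65.3]), 84.62) [296  96  48  58 728]
rail? (array([579.8, 284.8]), array([17.7, 19.2]), 89.17) [323 138  16  17 116]
```

Request:
servo_tool(commands=[[[-0.82,-1.66,-1.5],[0,0,-0.0174]],[[-0.82,-1.66,-1.5],[0,0,-0.0174]],[[-0.82,-1.66,-1.5],[0,0,-0.0174]],[[-0.82,-1.66,-1.5],[0,0,-0.0174]],[[-0.82,-1.66,-1.5],[0,0,-0.0174]],[[0,0,-2],[0,0,0]],[[0,0,-2],[0,0,0]],[[0,0,0],[0,0,0]],[[0,0,0],[0,0,0]]], jaw=5)

```text
time: 5.45
eef_pos: [0.562, 0.1865, 0.1445]
tool_rot: [-0.144, -3.138, 0.001]
ft_force: [0.9, 0.2, 1.0]
width: 0.0502
```

Run:
```python
from h import *
U=np.load("U.npz"); c0=np.array([.5951,-.0074]);a=np.radians(7.86);R=np.array([[np.cos(a),-np.sin(a)],[np.sin(a),np.cos(a)]])
res={}
for n in U:
    q=((U[n][:,:2]-c0)@R)*1e3
    if n=="floor":
        q=q[(q[:,0]<50)&(q[:,1]>3)&(q[:,0]>-118)&(q[:,1]<78)]; n="coupon"
    q=q[(abs(q[:,0])<118)&(abs(q[:,1])<78)]
    # robust extents from occupancy
    H,xe,ye=np.histogram2d(q[:,0],q[:,1],bins=[np.arange(-120,121),np.arange(-80,81)])
    M=(cv2.morphologyEx((H>0).astype(np.uint8),cv2.MORPH_CLOSE,np.ones((7,7)))); M=cv2.morphologyEx(M,cv2.MORPH_OPEN,np.ones((7,7)))
    k,l,s,c=cv2.connectedComponentsWithStats(M); i=1+np.argmax(s[1:,4]); ys,xs=np.where(l==i)
    lo=np.array([ys.min()-120,xs.min()-80.]);hi=np.array([ys.max()-119,xs.max()-79.])
    P=np.array(POLY[n]); o=(lo+hi)/2-(P.min(0)+P.max(0))/2
    w=c0+R@o/1e3; res[n]=w
    mc=np.array([c[i][1]-120+.5,c[i][0]-80+.5])-cen(n)*1e3
    print(n,"size",hi-lo,"want",P.max(0)-P.min(0)+5,"o",o,"o_centroid",mc.round(1),"world",w.round(4))
s=readout.sense();print(s['eef_pos'],s['tool_rot'],s['width'])
```

```text
blue size [86. 67.] want [85 65] o [-62.  -47.5] o_centroid [-61.7 -47.4] world [ 0.5402 -0.0629]
yellow size [89. 62.] want [89 61] o [ 64.5 -35. ] o_centroid [ 63.7 -35.3] world [ 0.6638 -0.0333]
green size [88. 62.] want [89 61] o [71. 40.] o_centroid [70.6 40.4] world [0.66   0.0419]
coupon size [116.  57.] want [115  55] o [-60.   41.5] o_centroid [-59.5  41.1] world [0.53   0.0255]
[0.56198818 0.18654209 0.14450324] [-1.43759412e-01 -3.13764987e+00  8.76491150e-04] 0.05019372095879791
```

Request:
servo_tool(commands=[[[0,0,-2.9],[0,0,0]],[[0,0,-2.9],[0,0,0]],[[0,0,-2.9],[0,0,0]],[[0,0,-1.9],[0,0,0]],[[0,0,-1.0],[0,0,0]],[[0,0,0],[0,0,0]],[[0,0,0],[0,0,0]]])

```text
time: 6.15
eef_pos: [0.5631, 0.1881, 0.0295]
tool_rot: [0.141, 3.137, 0.001]
ft_force: [0.8, -0.2, 0.1]
width: 0.05
```

Request:
servo_tool(commands=[[[0,0,0],[0,0,0]],[[0,0,0],[0,0,0]],[[0,0,0],[0,0,0]],[[0,0,0],[0,0,0]],[[0,0,0],[0,0,0]],[[0,0,0],[0,0,0]],[[0,0,0],[0,0,0]],[[0,0,0],[0,0,0]]], jaw=0, squeeze=40)

```text
time: 6.95
eef_pos: [0.5627, 0.1852, 0.0298]
tool_rot: [0.138, 3.137, -0.006]
ft_force: [-0.5, -12.7, 7.5]
width: 0.0168
```

Run:
```python
import numpy as np
f=np.array([.087,.996]);r=19.0;prev=None
for i,t in enumerate(np.linspace(0,1.75,21)):
    a=t+.106; v=np.array([*( -r*np.cos(a)*f),r*np.sin(a)])
    if prev is not None: print([round(x,2) for x in v-prev],end=" ")
    prev=v
```

```text
[np.float64(0.02), np.float64(0.25), np.float64(1.64)] [np.float64(0.03), np.float64(0.39), np.float64(1.62)] [np.float64(0.05), np.float64(0.53), np.float64(1.58)] [np.float64(0.06), np.float64(0.66), np.float64(1.52)] [np.float64(0.07), np.float64(0.79), np.float64(1.46)] [np.float64(0.08), np.float64(0.92), np.float64(1.38)] [np.float64(0.09), np.float64(1.03), np.float64(1.3)] [np.float64(0.1), np.float64(1.14), np.float64(1.2)] [np.float64(0.11), np.float64(1.24), np.float64(1.1)] [np.float64(0.12), np.float64(1.33), np.float64(0.98)] [np.float64(0.12), np.float64(1.41), np.float64(0.86)] [np.float64(0.13), np.float64(1.48), np.float64(0.74)] [np.float64(0.13), np.float64(1.54), np.float64(0.6)] [np.float64(0.14), np.float64(1.59), np.float64(0.46)] [np.float64(0.14), np.float64(1.62), np.float64(0.32)] [np.float64(0.14), np.float64(1.65), np.float64(0.18)] [np.float64(0.14), np.float64(1.65), np.float64(0.03)] [np.float64(0.14), np.float64(1.65), np.float64(-0.11)] [np.float64(0.14), np.float64(1.64), np.float64(-0.25)] [np.float64(0.14), np.float64(1.61), np.float64(-0.4)]
```

Request:
servo_tool(commands=[[[0,-0.15,0],[0,0,0]],[[0.02,0.25,1.64],[0,0,0]],[[0.03,0.39,1.62],[0,0,0]],[[0.05,0.53,1.58],[0,0,0]],[[0.06,0.66,1.52],[0,0,0]],[[0.07,0.79,1.46],[0,0,0]],[[0,0,0],[0,0,0]]])

```text
time: 7.65
eef_pos: [0.5649, 0.2099, 0.1092]
tool_rot: [0.138, 3.137, -0.008]
ft_force: [-1.2, -13.6, 7.8]
width: 0.0169
```

Request:
servo_tool(commands=[[[0.08,0.92,1.38],[0,0,0]],[[0.09,1.03,1.3],[0,0,0]],[[0.1,1.14,1.2],[0,0,0]],[[0.11,1.24,1.1],[0,0,0]],[[0.12,1.33,0.98],[0,0,0]],[[0.12,1.41,0.86],[0,0,0]],[[0.13,1.48,0.74],[0,0,0]],[[0.13,1.54,0.6],[0,0,0]],[[0.14,1.59,0.46],[0,0,0]],[[0.14,1.62,0.32],[0,0,0]],[[0,0,0],[0,0,0]]])

```text
time: 8.75
eef_pos: [0.5769, 0.3469, 0.2006]
tool_rot: [0.139, 3.134, 0.002]
ft_force: [-5.2, -2.8, 19.6]
width: 0.0168
```

Request:
servo_tool(commands=[[[0.14,1.65,0.3],[0,0,0]],[[0.14,1.65,0.13],[0,0,0]],[[0.14,1.65,-0.11],[0,0,0]],[[0.14,1.64,-0.25],[0,0,0]],[[0.14,1.61,-0.4],[0,0,0]],[[0,0,0],[0,0,0]],[[0,0,0],[0,0,0]]])

```text
time: 9.45
eef_pos: [0.5837, 0.4267, 0.1938]
tool_rot: [0.141, 3.137, -0.005]
ft_force: [-0.2, -9.5, 10.6]
width: 0.0166
```

Request:
servo_tool(commands=[[[0.02,0.3,-0.1],[0,0,0]],[[0.02,0.3,-0.1],[0,0,0]],[[0,0,0],[0,0,0]],[[0,0,0],[0,0,0]]])

```text
time: 9.85
eef_pos: [0.5837, 0.4269, 0.1936]
tool_rot: [0.143, 3.138, -0.019]
ft_force: [-4.1, -25.9, 25.3]
width: 0.0167
```

Request:
servo_tool(commands=[[[-0.04,-0.5,0.2],[0,0,0]],[[0,0,0],[0,0,0]],[[0,0,0],[0,0,0]]])

```text
time: 10.15
eef_pos: [0.5837, 0.4267, 0.1938]
tool_rot: [0.142, 3.137, -0.005]
ft_force: [-0.4, -11.4, 11.2]
width: 0.0166
```

Request:
servo_tool(commands=[[[0,0,0],[0,0,0]],[[0,0,0],[0,0,0]],[[0,0,0],[0,0,0]],[[0,0,0],[0,0,0]],[[0,0,1],[0,0,0]],[[0,0,3],[0,0,0]],[[0,0,3],[0,0,0]],[[0,0,0],[0,0,0]]], jaw=5)

```text
time: 10.95
eef_pos: [0.5854, 0.4305, 0.2689]
tool_rot: [0.14, 3.13, 0.009]
ft_force: [-0.0, 0.2, 0.3]
width: 0.0501
```

Request:
servo_tool(commands=[[[-0.3,-3.2,0],[0,0,0]],[[-0.3,-3.2,0],[0,0,0]],[[-0.3,-3.2,0],[0,0,0]],[[-0.3,-3.2,0],[0,0,0]],[[-0.2,-3.3,0],[0,0,0]],[[0,0,-4],[0,0,0]],[[0,0,-4],[0,0,0]],[[0,0,0],[0,0,0]],[[0,0,0],[0,0,0]]])

```text
time: 11.85
eef_pos: [0.5686, 0.2677, 0.1827]
tool_rot: [-0.141, -3.137, 0.001]
ft_force: [-1.2, -0.3, 1.3]
width: 0.0499
```

Run:
```python
from h import *
p,d,kt=snap("w5");C=cloud(d,kt);x,y,z=C[...,0],C[...,1],C[...,2]
h=cv2.cvtColor(p,cv2.COLOR_BGR2HSV).astype(int)
w=(abs(x-.57)<.05)&(abs(y-.27)<.04)&(z>.056)&(z<.064)
r=cv2.minAreaRect((C[w][:,:2]*1e3).astype(np.float32)); print(r,w.sum())
s=readout.sense();print(s['time'],s['eef_pos'],s['tool_rot'])
```

```text
((571.8370971679688, 269.2410583496094), (7.938539981842041, 30.46246910095215), 84.65706634521484) 318
11.9 [0.56975928 0.26825492 0.18403912] [1.40382460e-01 3.13697548e+00 8.81549321e-04]
```

View pics/w5.png

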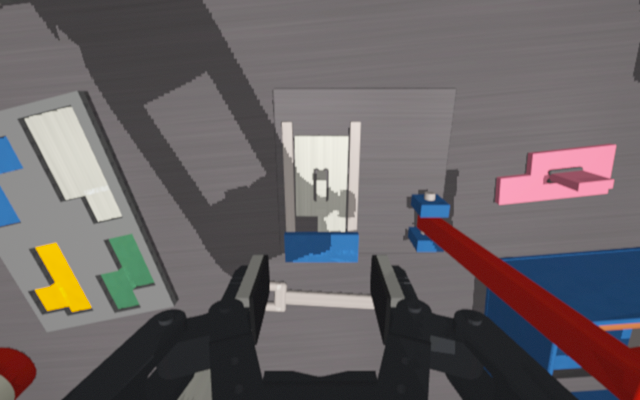

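The bar is up and the coupon web is at (321,185), clear to grip.

Request:
servo_tool(commands=[[[0.2,0.1,-4],[0,0,0]],[[0,0,-4],[0,0,0]],[[0,0,-4],[0,0,0]],[[0,0,-2.5],[0,0,0]],[[0,0,-1.1],[0,0,0]],[[0,0,0],[0,0,0]],[[0,0,0],[0,0,0]],[[0,0,0],[0,0,0]]])

```text
time: 12.7
eef_pos: [0.5728, 0.2694, 0.0289]
tool_rot: [0.141, 3.135, 0.002]
ft_force: [0.1, 0.2, -0.4]
width: 0.0502
```

Request:
servo_tool(commands=[[[0,0,0],[0,0,0]],[[0,0,0],[0,0,0]],[[0,0,0],[0,0,0]],[[0,0,0],[0,0,0]],[[0,0,0],[0,0,0]],[[0,0,0],[0,0,0]],[[0,0,0],[0,0,0]],[[0,0,0],[0,0,0]]], jaw=0, squeeze=60)

```text
time: 13.5
eef_pos: [0.5713, 0.2687, 0.0272]
tool_rot: [0.141, 3.138, 0.0]
ft_force: [-0.0, -1.4, 5.8]
width: 0.0074
```

Request:
servo_tool(commands=[[[-0.5,0.044,0],[0,0,0]],[[-0.5,0.044,0],[0,0,0]],[[-0.5,0.044,0],[0,0,0]],[[-0.5,0.044,0],[0,0,0]],[[-0.5,0.044,0],[0,0,0]],[[-0.5,0.044,0],[0,0,0]],[[-0.5,0.044,0],[0,0,0]],[[-0.5,0.044,0],[0,0,0]],[[-0.5,0.044,0],[0,0,0]],[[-0.5,0.044,0],[0,0,0]],[[0,0,0],[0,0,0]],[[0,0,0],[0,0,0]]])

```text
time: 14.7
eef_pos: [0.5212, 0.2736, 0.0272]
tool_rot: [0.141, 3.137, 0.001]
ft_force: [2.2, 1.0, 6.5]
width: 0.0069
```

Run:
```python
from h import *
p,d,kt=snap("w6");C=cloud(d,kt);x,y,z=C[...,0],C[...,1],C[...,2]
s=readout.sense();print(s['time'],s['eef_pos'],s['tool_rot'],s['width'],s['ft_force'])
```

```text
14.75 [0.52119019 0.2736296  0.02723753] [1.40835995e-01 3.13720434e+00 1.25656430e-03] 0.006755482777727494 [2.31812533 1.3334032  6.79033517]
```

View pics/w6.png

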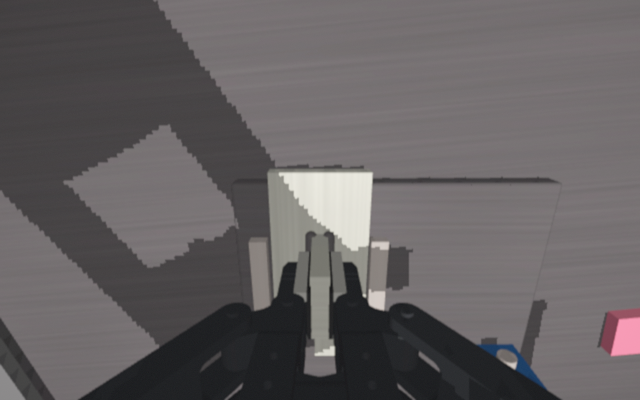

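The coupon has slid with the gripper and its -x end now overhangs the bed end. That is 50 mm of travel, so its +x end is at about 13 mm, clear of the bar at 26 mm. Now I lift it and carry it to the tray.

Request:
servo_tool(commands=[[[0,0,1],[0,0,0]],[[0,0,2],[0,0,0]],[[0,0,2.5],[0,0,0]],[[0,0,2.5],[0,0,0]],[[0.09,-2.48,0],[0,0,0.023]],[[0.09,-2.48,0],[0,0,0.023]],[[0.09,-2.48,0],[0,0,0.023]],[[0.09,-2.48,0],[0,0,0.023]],[[0.09,-2.48,0],[0,0,0.023]],[[0.09,-2.48,0],[0,0,0.023]],[[0.09,-2.48,0],[0,0,0.023]],[[0.09,-2.48,0],[0,0,0.023]],[[0.09,-2.48,0],[0,0,0.023]],[[0.09,-2.48,0],[0,0,0.023]],[[0,0,0],[0,0,0]],[[0,0,-3],[0,0,0]],[[0,0,-2.5],[0,0,0]],[[0,0,0],[0,0,0]],[[0,0,0],[0,0,0]]])

```text
time: 16.65
eef_pos: [0.5283, 0.0258, 0.0512]
tool_rot: [0.22, -3.13, -0.001]
ft_force: [0.0, 1.0, -2.4]
width: 0.0069
```

Run:
```python
from h import *
p,d,kt=snap("w7");C=cloud(d,kt)
s=readout.sense();print(s['time'],s['eef_pos'],s['tool_rot'],s['width'],s['ft_force'])
```

```text
16.7 [0.52948553 0.02566263 0.05201068] [ 2.20482246e-01 -3.13297774e+00 -3.47308061e-04] 0.007401553463012483 [ 0.08464641  1.208122   -3.63427092]
```

View pics/w7.png

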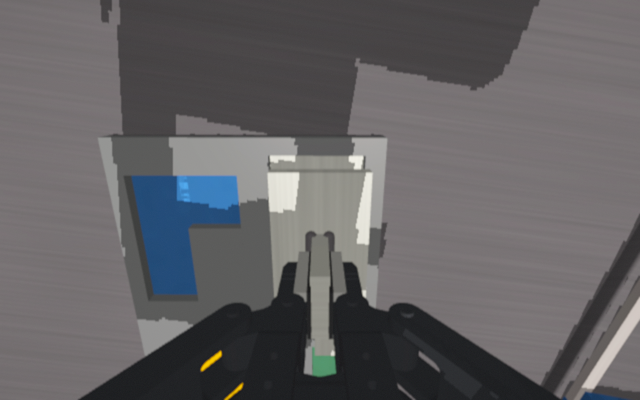

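```bash
cat >> h.py <<'E'
c0=np.array([.5951,-.0074]);ta=np.radians(7.86);TR=np.array([[np.cos(ta),-np.sin(ta)],[np.sin(ta),np.cos(ta)]])
O={"blue":(-61.9,-47.5),"yellow":(64.2,-35.1),"green":(70.8,40.2),"coupon":(-59.8,41.3)}
def tray(q): return (q[...,:2]-c0)@TR*1e3
E
python3 - <<'E'
from h import *
p,d,kt=load("w7");C=cloud(d,kt);T=tray(C)
m=(C[...,2]>.036)&(C[...,2]<.052)&(T[...,0]<-70)&(abs(T[...,1]-41)<40)
q=T[m]; print(np.median(C[m][:,2]),np.percentile(q,[0.5,1,99,99.5],axis=0))
print(cv2.minAreaRect(q.astype(np.float32)))
E
```

```text
0.04356175133254933 [[-108.03227223   17.9278857 ]
 [-107.96593458   18.22291834]
 [ -70.5637672    67.18097335]
 [ -70.25845545   67.42416296]]
((-89.09489440917969, 42.69544219970703), (50.274566650390625, 38.179630279541016), 89.9988784790039)
```

Request:
servo_tool(commands=[[[0.12,-0.11,0],[0,0,0]],[[0,0,-1],[0,0,0]],[[0,0,-0.7],[0,0,0]],[[0,0,-0.4],[0,0,0]],[[0,0,-0.4],[0,0,0]],[[0,0,0],[0,0,0]],[[0,0,0],[0,0,0]]])

```text
time: 17.4
eef_pos: [0.531, 0.024, 0.0264]
tool_rot: [0.22, -3.134, 0.0]
ft_force: [1.1, 0.5, -3.7]
width: 0.0073
```

Request:
servo_tool(commands=[[[0,0,-0.3],[0,0,0]],[[0,0,-0.2],[0,0,0]],[[0,0,0],[0,0,0]],[[0,0,0],[0,0,0]]])

```text
time: 17.8
eef_pos: [0.5311, 0.024, 0.0215]
tool_rot: [0.22, -3.134, 0.0]
ft_force: [0.4, -0.5, -2.9]
width: 0.0071
```

Request:
servo_tool(commands=[[[0,0,0],[0,0,0]],[[0,0,0],[0,0,0]],[[0,0,0],[0,0,0]],[[0,0,0],[0,0,0]],[[0,0,1],[0,0,0]],[[0,0,3],[0,0,0]],[[-0.6,-2,4],[0,0,-0.145]],[[-0.6,-3,4],[0,0,-0.145]],[[-0.7,-4,2],[0,0,-0.145]],[[-0.7,-4,2],[0,0,-0.145]],[[-0.7,-4,0],[0,0,-0.145]],[[-0.7,-4,0],[0,0,-0.145]],[[0,-4,0],[0,0,-0.145]],[[0,-4,0],[0,0,-0.145]],[[0,0,0],[0,0,-0.145]],[[0,0,0],[0,0,-0.145]],[[0,0,0],[0,0,-0.145]],[[0,0,0],[0,0,0]],[[0,0,0],[0,0,0]]], jaw=3.5)

```text
time: 19.7
eef_pos: [0.4911, -0.2657, 0.1818]
tool_rot: [2.084, 2.35, -0.0]
ft_force: [-0.1, 0.9, 0.1]
width: 0.0352
```

```bash
cat >> h.py <<'E'
def brackets(tag):
    p,d,kt=load(tag);C=cloud(d,kt);T=tray(C); T_in=(abs(T[...,0])<122)&(abs(T[...,1])<82)
    for n,m in masks(p).items():
        k,l,s,c=cv2.connectedComponentsWithStats(m.astype(np.uint8))
        for i in range(1,k):
            if s[i,4]>150:
                g=l==i; q=C[g]; z=q[:,2]
                if ((z>.038)&(z<.058)).sum()>60 and (z<.016).sum()>300:
                    inn=T_in[g].mean()>.5
                    if inn: continue
                    r=bracket(C,g,n); print(n,r[0].round(4),round(float(r[1]),3),r[2].round(1),r[3])
E
python3 - <<'E'
from h import *
p,d,kt=snap("w8"); s=readout.sense();print(s['time'],s['eef_pos'],s['tool_rot'],s['joints'].round(2))
brackets("w8")
E
```

```text
19.75 [ 0.49114413 -0.26571131  0.18170175] [ 2.08445948e+00  2.34999373e+00 -6.01173837e-05] [-0.62  0.35  1.66 -0.    1.13 -0.74]
blue [ 0.4811 -0.3929] -1.765 [31.4  8.1] 262
yellow [ 0.4292 -0.2511] 1.013 [30.6  8. ] 337
yellow [ 0.7021 -0.3812] -2.751 [44.5 18.6] 452
green [ 0.6163 -0.2525] -0.037 [29.9  9.2] 440
```

View pics/w8.png

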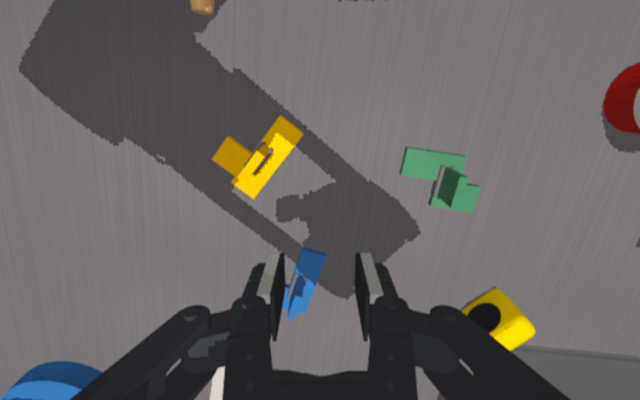

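Both parts still lie where first measured: the yellow T at (258,155) and the green Z at (440,180). The blue L is under the fingers at (303,285). Now I grip blue.

Request:
servo_tool(commands=[[[-0.25,-3.2,0],[0,0,-0.078]],[[-0.25,-3.2,0],[0,0,-0.078]],[[-0.25,-3.2,0],[0,0,-0.078]],[[-0.25,-3.1,0],[0,0,-0.078]],[[0,0,-3.5],[0,0,0]],[[0,0,-3.5],[0,0,0]],[[0,0,-3.5],[0,0,0]],[[0,0,-3.5],[0,0,0]],[[0,0,-2],[0,0,0]],[[0,0,-0.6],[0,0,0]],[[0,0,0],[0,0,0]],[[0,0,0],[0,0,0]]])

```text
time: 20.95
eef_pos: [0.4819, -0.3935, 0.0165]
tool_rot: [2.426, 1.993, 0.0]
ft_force: [0.6, -0.1, -0.0]
width: 0.0347
```

Request:
servo_tool(commands=[[[0,0,0],[0,0,0]],[[0,0,0],[0,0,0]],[[0,0,0],[0,0,0]],[[0,0,0],[0,0,0]],[[0,0,0],[0,0,0]],[[0,0,0],[0,0,0]],[[0,0,0],[0,0,0]]], jaw=0)

```text
time: 21.65
eef_pos: [0.4818, -0.3935, 0.0168]
tool_rot: [2.426, 1.992, 0.0]
ft_force: [-1.1, 0.8, 7.1]
width: 0.0071
```

Request:
servo_tool(commands=[[[0,0,1],[0,0,0]],[[0,0,2],[0,0,0]],[[0,0,3.5],[0,0,0]],[[0,0,3.5],[0,0,0]],[[0.575,3.305,0],[0,0,-0.1242]],[[0.575,3.305,0],[0,0,-0.1242]],[[0.575,3.305,0],[0,0,-0.1242]],[[0.575,3.305,0],[0,0,-0.1242]],[[0.575,3.305,0],[0,0,-0.1242]],[[0.575,3.305,0],[0,0,-0.1242]],[[0.575,3.305,0],[0,0,-0.1242]],[[0.575,3.305,0],[0,0,-0.1242]],[[0.575,3.305,0],[0,0,-0.1242]],[[0.575,3.305,0],[0,0,-0.1242]],[[0,0,0],[0,0,0]],[[0,0,-3.5],[0,0,0]],[[0,0,-3],[0,0,0]],[[0,0,0],[0,0,0]],[[0,0,0],[0,0,0]],[[0,0,0],[0,0,0]]])

```text
time: 23.65
eef_pos: [0.5398, -0.0629, 0.0517]
tool_rot: [3.134, 0.208, 0.003]
ft_force: [-0.6, -0.1, -3.3]
width: 0.007
```

```bash
cat >> h.py <<'E'
def held(tag,n):
    p,d,kt=snap(tag); s=readout.sense(); C=cloud(d,kt);T=tray(C); zb=s['eef_pos'][2]-.0165+.008
    psi=-2*np.arctan2(s['tool_rot'][0],s['tool_rot'][1])
    print(s['time'],s['eef_pos'].round(4),"psi",psi,"w",round(s['width'],4),s['ft_force'].round(1))
    m=masks(p)[n]&(abs(C[...,2]-zb)<.004)
    q=T[m]-np.array(O[n]); print(m.sum(),"part extents",np.percentile(q,[.3,99.7],axis=0).round(1).tolist(),"want",np.min(POLY[n],0),np.max(POLY[n],0))
E
python3 - <<'E'
from h import *
held("w9","blue")
E
```

```text
23.7 [ 0.54   -0.0629  0.0519] psi -3.0088633595217975 w 0.0073 [-0.2  0.3 -4.3]
5251 part extents [[-30.9, -19.1], [46.0, 40.7]] want [-34 -20] [46 40]
```

View pics/w9.png

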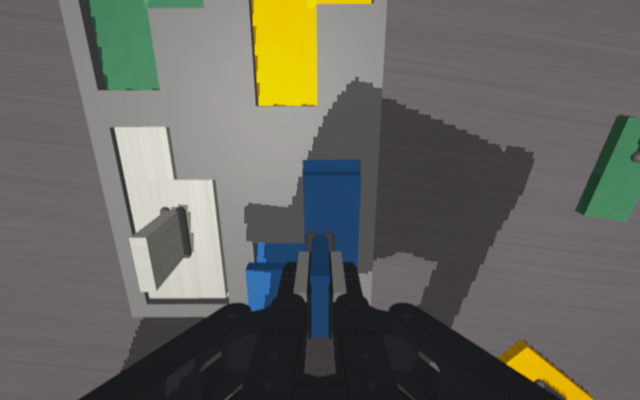

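The coupon is seated in its pocket at (180,230). The held blue L is above its own pocket, turned the right way and about 0.8 mm off.

Request:
servo_tool(commands=[[[0,-0.07,-1],[0,0,0]],[[0,0,-0.7],[0,0,0]],[[0,0,-0.5],[0,0,0]],[[0,0,-0.4],[0,0,0]],[[0,0,-0.3],[0,0,0]],[[0,0,0],[0,0,0]],[[0,0,0],[0,0,0]]])

```text
time: 24.4
eef_pos: [0.5383, -0.0629, 0.0228]
tool_rot: [-3.135, -0.209, 0.0]
ft_force: [-6.2, 1.2, 16.1]
width: 0.0071
```

Request:
servo_tool(commands=[[[0,0,0.05],[0,0,0]],[[0,0,0],[0,0,0]],[[0,0,0],[0,0,0]],[[0,0,0],[0,0,0]],[[0,0,1],[0,0,0]],[[0,0,3],[0,0,0]],[[0,0,4],[0,0,0.088]],[[0,-2,4],[0,0,0.088]],[[-1,-3,2],[0,0,0.088]],[[0,0,0],[0,0,0]],[[0,0,0],[0,0,0]]], jaw=3.5)

```text
time: 25.5
eef_pos: [0.5287, -0.1134, 0.1627]
tool_rot: [3.08, 0.615, 0.002]
ft_force: [-0.7, -0.1, 0.0]
width: 0.035
```

```bash
cat >> h.py <<'E'
def seated(tag,names):
    p,d,kt=load(tag);C=cloud(d,kt);T=tray(C)
    for n in names:
        q=T-np.array(O[n]); P=np.array(POLY[n]); loc=(abs(q[...,0])<60)&(abs(q[...,1])<60)&(abs(q-(P.min(0)+P.max(0))/2)<(P.max(0)-P.min(0))/2+8).all(-1)
        m=loc&masks(p)[n] if n!="coupon" else loc
        z=C[...,2]; b=m&(z<.025)&(z>.004); w=m&(z>.046)&(z<.07)
        r=cv2.minAreaRect(q[w].astype(np.float32)) if w.sum()>20 else None
        print(n,"base z",np.percentile(z[b],[10,25,50,75,90]).round(4),"web z",z[w].mean().round(4) if w.any() else None,"web rect",r)
E
python3 - <<'E'
from h import *
snap("w10"); s=readout.sense();print(s['time'],s['eef_pos'],s['tool_rot'])
seated("w10",["blue","coupon"]); brackets("w10")
E
```

```text
25.55 [ 0.52815549 -0.11267178  0.16174817] [-3.07979953e+00 -6.16300289e-01  3.91398416e-04]
blue base z [0.0064 0.0127 0.0134 0.014  0.0145] web z 0.0532 web rect ((-1.6430349349975586, 0.9931035041809082), (8.222050666809082, 30.286048889160156), 89.57048797607422)
coupon base z [0.0121 0.013  0.0136 0.0141 0.0147] web z 0.0524 web rect ((0.8330564498901367, -0.8445611000061035), (30.682552337646484, 9.061911582946777), 0.16574214398860931)
green [ 0.616  -0.2515] -0.047 [29.8  7.9] 392
```

View pics/w10.png

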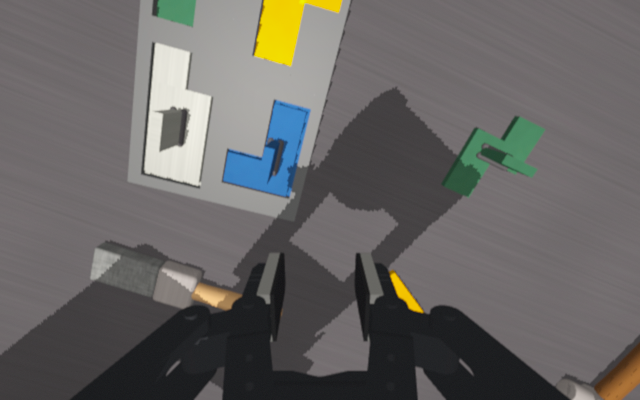

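The blue part and the coupon sit flush: their base tops read 13.5 mm, against 14 mm expected. Next is yellow, viewed first from close by.

Request:
servo_tool(commands=[[[-2,-2.9,0],[0,0,0.088]],[[-2,-2.9,0],[0,0,0.088]],[[-2,-2.9,0],[0,0,0.088]],[[-2,-2.9,0],[0,0,0.088]],[[-2,-3,0],[0,0,0.088]],[[-2,-3,0],[0,0,0.088]],[[-2,-3,0],[0,0,0.088]],[[0,0,0],[0,0,0]],[[0,0,0],[0,0,0]]])

```text
time: 26.45
eef_pos: [0.3881, -0.3181, 0.1607]
tool_rot: [-2.747, -1.518, 0.0]
ft_force: [0.4, -0.3, -0.1]
width: 0.0346
```

Run:
```python
from h import *
snap("w11"); s=readout.sense();print(s['time'],s['eef_pos'],s['tool_rot'],-2*np.arctan2(s['tool_rot'][0],s['tool_rot'][1]))
brackets("w11")
```

```text
26.5 [ 0.38850744 -0.31762108  0.1608142 ] [-2.74616391e+00 -1.52025523e+00  2.83548617e-05] 4.152786733401877
yellow [ 0.4289 -0.2508] 1.013 [28.9  7.6] 425
```

Request:
servo_tool(commands=[[[2.05,3.35,0],[0,0,0]],[[2.05,3.35,0],[0,0,0]],[[0,0,0],[0,0,0]],[[0,0,-3.5],[0,0,0]],[[0,0,-3.5],[0,0,0]],[[0,0,-3.5],[0,0,0]],[[0,0,-2.5],[0,0,0]],[[0,0,-1.4],[0,0,0]],[[0,0,0],[0,0,0]],[[0,0,0],[0,0,0]]])

```text
time: 27.5
eef_pos: [0.4297, -0.2514, 0.0177]
tool_rot: [-2.746, -1.524, 0.001]
ft_force: [-0.3, -0.8, 0.8]
width: 0.0349
```

Request:
servo_tool(commands=[[[0,0,0],[0,0,0]],[[0,0,0],[0,0,0]],[[0,0,0],[0,0,0]],[[0,0,0],[0,0,0]],[[0,0,0],[0,0,0]],[[0,0,0],[0,0,0]],[[0,0,0],[0,0,0]]], jaw=0)

```text
time: 28.2
eef_pos: [0.4299, -0.2521, 0.0188]
tool_rot: [2.747, 1.523, 0.001]
ft_force: [-1.2, 2.0, 6.7]
width: 0.007
```

Request:
servo_tool(commands=[[[0,0,1],[0,0,0]],[[0,0,3],[0,0,0]],[[0,0,3],[0,0,0]],[[0,0,3],[0,0,0]],[[1.4625,1.366,0],[0,0,0.1417]],[[1.4625,1.366,0],[0,0,0.1417]],[[1.4625,1.366,0],[0,0,0.1417]],[[1.4625,1.366,0],[0,0,0.1417]],[[1.4625,1.366,0],[0,0,0.1417]],[[1.4625,1.366,0],[0,0,0.1417]],[[1.4625,1.366,0],[0,0,0.1417]],[[1.4625,1.366,0],[0,0,0.1417]],[[1.4625,1.366,0],[0,0,0.1417]],[[1.4625,1.366,0],[0,0,0.1417]],[[1.4625,1.366,0],[0,0,0.1417]],[[1.4625,1.366,0],[0,0,0.1417]],[[1.4625,1.366,0],[0,0,0.1417]],[[1.4625,1.366,0],[0,0,0.1417]],[[1.4625,1.366,0],[0,0,0.1417]],[[1.4625,1.366,0],[0,0,0.1417]]])

```text
time: 30.2
eef_pos: [0.6636, -0.0328, 0.1181]
tool_rot: [0.226, -3.133, 0.0]
ft_force: [1.0, -0.3, -3.6]
width: 0.007
```

Request:
servo_tool(commands=[[[0,0,0],[0,0,0]],[[0,0,-3.3],[0,0,0]],[[0,0,-3],[0,0,0]],[[0,0,0],[0,0,0]],[[0,0,0],[0,0,0]]])

```text
time: 30.7
eef_pos: [0.6626, -0.0337, 0.0548]
tool_rot: [0.215, -3.132, -0.0]
ft_force: [1.3, 0.4, -2.5]
width: 0.0071
```

Run:
```python
from h import *
held("w12","yellow")
```

```text
30.75 [ 0.664  -0.0338  0.056 ] psi 0.13739386085251806 w 0.0066 [ 0.3  0.  -2.9]
2248 part extents [[-45.2, -35.1], [29.7, 20.4]] want [-46 -36] [38 20]
```

View pics/w12.png

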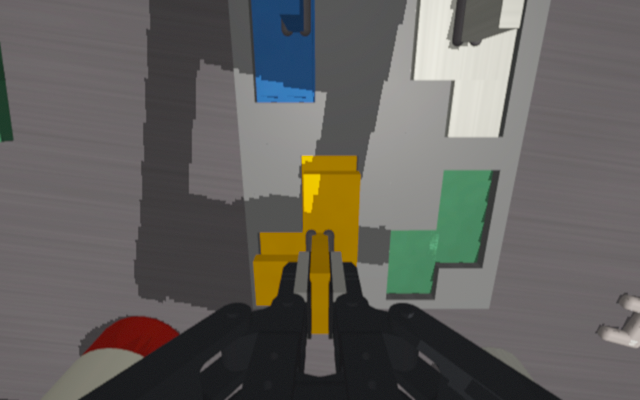

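Yellow is over its pocket, turned the right way and within 1 mm.

Request:
servo_tool(commands=[[[-0.05,-0.06,-1],[0,0,0]],[[0,0,-0.8],[0,0,0]],[[0,0,-0.5],[0,0,0]],[[0,0,-0.4],[0,0,0]],[[0,0,-0.2],[0,0,0]],[[0,0,0],[0,0,0]],[[0,0,0],[0,0,0]]])

```text
time: 31.45
eef_pos: [0.6633, -0.034, 0.0259]
tool_rot: [-0.217, 3.134, -0.0]
ft_force: [0.0, 0.0, -3.2]
width: 0.0069
```

Request:
servo_tool(commands=[[[0,0,-0.15],[0,0,0]],[[0,0,0],[0,0,0]],[[0,0,0],[0,0,0]]])

```text
time: 31.75
eef_pos: [0.6636, -0.0341, 0.0249]
tool_rot: [-0.217, 3.133, -0.001]
ft_force: [-1.1, -0.1, 1.2]
width: 0.0072
```

Request:
servo_tool(commands=[[[0,0,0],[0,0,0]],[[0,0,0],[0,0,0]],[[0,0,0],[0,0,0]],[[0,0,0],[0,0,0]],[[0,0,1],[0,0,0]],[[0,0,3.5],[0,0,0]],[[0,0,4.7],[0,0,0]],[[0,0,4.7],[0,0,0]],[[-0.417,-2.483,0],[0,0,-0.145]],[[-0.417,-2.483,0],[0,0,-0.145]],[[-0.417,-2.483,0],[0,0,-0.145]],[[-0.417,-2.483,0],[0,0,-0.145]],[[-0.417,-2.483,0],[0,0,-0.145]],[[-0.417,-2.483,0],[0,0,-0.145]],[[-0.417,-2.483,0],[0,0,-0.145]],[[-0.417,-2.483,0],[0,0,-0.145]],[[-0.417,-2.483,0],[0,0,-0.145]],[[-0.417,-2.483,0],[0,0,-0.145]],[[-0.417,-2.483,0],[0,0,-0.145]],[[-0.417,-2.483,0],[0,0,-0.145]]], jaw=3.5)

```text
time: 33.75
eef_pos: [0.6129, -0.333, 0.1641]
tool_rot: [2.262, 2.18, 0.0]
ft_force: [0.7, 0.2, -0.3]
width: 0.0349
```

Request:
servo_tool(commands=[[[0,0,0],[0,0,0]],[[0,0,0],[0,0,0]]])

```text
time: 33.95
eef_pos: [0.6129, -0.3323, 0.1638]
tool_rot: [-2.255, -2.188, -0.001]
ft_force: [0.3, 1.3, 0.1]
width: 0.0347
```

Run:
```python
from h import *
snap("w13"); s=readout.sense();print(s['time'],s['eef_pos'],s['tool_rot'],-2*np.arctan2(s['tool_rot'][0],s['tool_rot'][1]))
brackets("w13"); seated("w13",["yellow"])
```

```text
34.0 [ 0.61303896 -0.33152012  0.16367074] [-2.25360591e+00 -2.18834885e+00 -7.04210610e-04] 4.6830089564610144
yellow [ 0.6975 -0.3873] -2.704 [57.5 21.9] 606
green [ 0.6168 -0.2527] -0.032 [29.1  7. ] 366Traceback (most recent call last):
  File "<stdin>", line 3, in <module>
  File "h.py", line 63, in seated
    print(n,"base z",np.percentile(z[b],[10,25,50,75,90]).round(4),"web z",z[w].mean().round(4) if w.any() else None,"web rect",r)
                     ~~~~~~~~~~~~~^^^^^^^^^^^^^^^^^^^^^^^
    return _quantile_unchecked(
        a, q, axis, out, overwrite_input, method, keepdims, weights)
    return _ureduce(a,
                    func=_quantile_ureduce_func,
    ...<5 lines>...
                    overwrite_input=overwrite_input,
                    method=method)
    r = func(a, **kwargs)
    result = _quantile(arr,
                       quantiles=q,
    ...<2 lines>...
                       out=out,
                       weights=wgt)
    slices_having_nans = np.isnan(arr[-1, ...])
                                  ~~~^^^^^^^^^
IndexError: index -1 is out of bounds for axis 0 with size 0
```

Request:
servo_tool(commands=[[[0.19,3.95,0],[0,0,0]],[[0.19,3.95,0],[0,0,0]],[[0,0,0],[0,0,0]],[[0,0,-3.5],[0,0,0]],[[0,0,-3.5],[0,0,0]],[[0,0,-3.5],[0,0,0]],[[0,0,-2.6],[0,0,0]],[[0,0,-1.5],[0,0,0]],[[0,0,0],[0,0,0]],[[0,0,0],[0,0,0]]])

```text
time: 35.0
eef_pos: [0.6175, -0.2531, 0.0181]
tool_rot: [2.254, 2.187, 0.0]
ft_force: [0.8, -0.4, 0.0]
width: 0.0349
```

Request:
servo_tool(commands=[[[0,0,0],[0,0,0]],[[0,0,0],[0,0,0]],[[0,0,0],[0,0,0]],[[0,0,0],[0,0,0]],[[0,0,0],[0,0,0]],[[0,0,0],[0,0,0]],[[0,0,0],[0,0,0]]], jaw=0)

```text
time: 35.7
eef_pos: [0.6179, -0.2536, 0.0191]
tool_rot: [2.253, 2.185, 0.001]
ft_force: [-0.6, 0.7, 6.8]
width: 0.0073
```

Request:
servo_tool(commands=[[[0,0,1],[0,0,0]],[[0,0,3],[0,0,0]],[[0,0,3],[0,0,0]],[[0,0,3],[0,0,0]],[[0.42,2.95,0],[0,0,0.0169]],[[0.42,2.95,0],[0,0,0.0169]],[[0.42,2.95,0],[0,0,0.0169]],[[0.42,2.95,0],[0,0,0.0169]],[[0.42,2.95,0],[0,0,0.0169]],[[0.42,2.95,0],[0,0,0.0169]],[[0.42,2.95,0],[0,0,0.0169]],[[0.42,2.95,0],[0,0,0.0169]],[[0.42,2.95,0],[0,0,0.0169]],[[0.42,2.95,0],[0,0,0.0169]],[[0,0,0],[0,0,0]],[[0,0,-3.3],[0,0,0]],[[0,0,-3],[0,0,0]],[[0,0,0],[0,0,0]],[[0,0,0],[0,0,0]],[[0,0,0],[0,0,0]]])

```text
time: 37.7
eef_pos: [0.6602, 0.0416, 0.056]
tool_rot: [2.062, 2.368, 0.002]
ft_force: [0.4, 0.6, -2.5]
width: 0.0069
```

Run:
```python
from h import *
held("w14","green"); seated("w14",["coupon"])
```

```text
37.75 [0.6604 0.0417 0.0563] psi -1.4329379114242633 w 0.007 [ 0.8  0.5 -2.3]
5233 part extents [[-42.0, -26.2], [40.6, 28.6]] want [-44 -28] [40 28]
coupon base z [0.0123 0.013  0.0135 0.014  0.0145] web z 0.0521 web rect ((1.2315254211425781, -0.5401253700256348), (9.937874794006348, 31.968873977661133), 88.4363021850586)
```

View pics/w14.png

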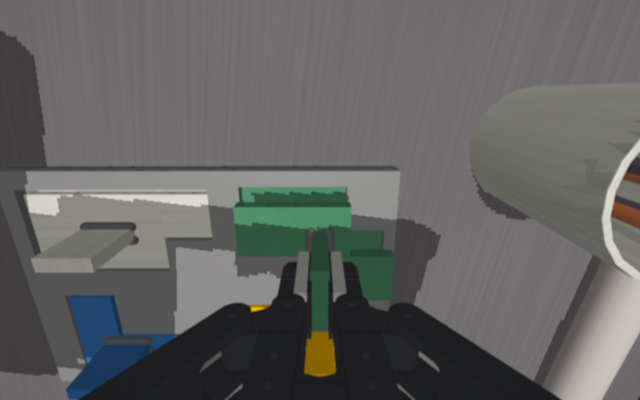

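Green is over its pocket, turned the right way and about 0.6 mm off.

Request:
servo_tool(commands=[[[-0.05,-0.06,-1],[0,0,0]],[[0,0,-0.8],[0,0,0]],[[0,0,-0.5],[0,0,0]],[[0,0,-0.4],[0,0,0]],[[0,0,-0.2],[0,0,0]],[[0,0,-0.15],[0,0,0]],[[0,0,0],[0,0,0]],[[0,0,0],[0,0,0]]])

```text
time: 38.55
eef_pos: [0.6579, 0.0415, 0.0252]
tool_rot: [-2.062, -2.369, 0.001]
ft_force: [-4.4, -0.2, 9.3]
width: 0.0068
```

Request:
servo_tool(commands=[[[0,0,0],[0,0,0]],[[0,0,0],[0,0,0]],[[0,0,0],[0,0,0]],[[0,0,0],[0,0,0]],[[0,0,1],[0,0,0]],[[0,0,3.5],[0,0,0]],[[0,0,4.5],[0,0,0]],[[0,0,4.5],[0,0,0]],[[0,0,4.5],[0,0,0]],[[-0.4,0.6,4.5],[0,0,0.1345]],[[-0.4,0.6,1],[0,0,0.1345]],[[-0.4,0.6,1],[0,0,0.1345]],[[-0.4,0.6,0],[0,0,0.1345]],[[-0.4,0.6,0],[0,0,0.1345]],[[-0.4,0.6,0],[0,0,0.1345]],[[-0.4,0.6,0],[0,0,0.1345]],[[-0.4,0.6,0],[0,0,0.1345]],[[-0.4,0.6,0],[0,0,0.1345]],[[-0.4,0.6,0],[0,0,0.1345]],[[0,0,0],[0,0,0]]], jaw=5)

```text
time: 40.55
eef_pos: [0.6178, 0.1021, 0.2695]
tool_rot: [0.134, 3.139, 0.0]
ft_force: [-0.2, -0.5, 0.0]
width: 0.0501
```

Request:
servo_tool(commands=[[[0,0,0],[0,0,0]],[[0,0,0],[0,0,0]]])

```text
time: 40.75
eef_pos: [0.6186, 0.1011, 0.2691]
tool_rot: [0.142, 3.138, -0.0]
ft_force: [-0.2, -0.3, 0.3]
width: 0.0499
```

Run:
```python
from h import *
snap("w15"); s=readout.sense();print(s['time'],s['eef_pos'],s['tool_rot'],-2*np.arctan2(s['tool_rot'][0],s['tool_rot'][1]))
seated("w15",["coupon","blue","yellow","green"])
```

```text
40.8 [0.61861231 0.1010649  0.26895323] [ 1.41186515e-01  3.13811724e+00 -3.41896705e-04] -0.08992103048680843
coupon base z [0.0111 0.0128 0.0135 0.0141 0.0147] web z 0.0529 web rect ((1.6226015090942383, -0.5464410781860352), (8.336810111999512, 29.869813919067383), 89.91253662109375)
blue base z [0.0108 0.0127 0.0135 0.0141 0.0147] web z 0.0524 web rect ((-1.0884218215942383, 1.3661515712738037), (8.789761543273926, 29.951841354370117), 88.72306823730469)
yellow base z [0.0092 0.0126 0.0133 0.014  0.0146] web z 0.0523 web rect ((1.6866474151611328, 0.09773540496826172), (9.128437995910645, 29.998151779174805), 89.97258758544922)
green base z [0.0123 0.0129 0.0134 0.014  0.0146] web z 0.0526 web rect ((-0.8022322654724121, 0.7146883010864258), (30.261125564575195, 8.595200538635254), 89.94808197021484)
```

View pics/w15.png

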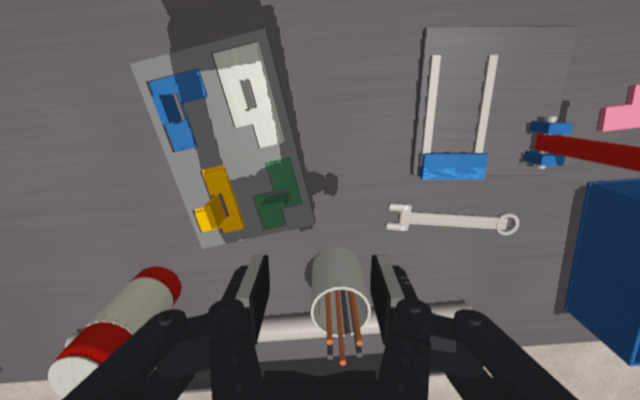

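All four parts sit flush in their pockets and the bed is empty. Now I swing the bar down.

Request:
servo_tool(commands=[[[-0.35,3.26,0.1],[0,0,0]],[[-0.35,3.26,0],[0,0,0]],[[-0.35,3.26,0],[0,0,0]],[[-0.35,3.26,0],[0,0,0]],[[-0.35,3.26,0],[0,0,0]],[[-0.35,3.26,0],[0,0,0]],[[-0.35,3.26,0],[0,0,0]],[[-0.35,3.26,0],[0,0,0]],[[-0.35,3.26,0],[0,0,0]],[[-0.35,3.26,0],[0,0,0]],[[0,0,0],[0,0,0]],[[0,0,-2.6],[0,0,0]],[[0,0,-2.6],[0,0,0]],[[0,0,-2.4],[0,0,0]],[[0,0,0],[0,0,0]],[[0,0,0],[0,0,0]]])

```text
time: 42.4
eef_pos: [0.5836, 0.4267, 0.1938]
tool_rot: [-0.139, -3.138, 0.001]
ft_force: [0.7, -0.0, 1.7]
width: 0.0499
```

Request:
servo_tool(commands=[[[0,0,0],[0,0,0]],[[0,0,0],[0,0,0]],[[0,0,0],[0,0,0]],[[0,0,0],[0,0,0]],[[0,0,0],[0,0,0]],[[0,0,0],[0,0,0]],[[0,0,0],[0,0,0]]], jaw=0, squeeze=40)

```text
time: 43.1
eef_pos: [0.5844, 0.4266, 0.1959]
tool_rot: [0.138, 3.136, -0.001]
ft_force: [-0.5, -4.5, 5.1]
width: 0.0168
```

Request:
servo_tool(commands=[[[-0.14,-1.61,0.4],[0,0,0]],[[-0.14,-1.64,0.25],[0,0,0]],[[-0.14,-1.65,0.11],[0,0,0]],[[-0.14,-1.65,-0.03],[0,0,0]],[[-0.14,-1.65,-0.18],[0,0,0]],[[-0.14,-1.62,-0.32],[0,0,0]],[[-0.14,-1.59,-0.46],[0,0,0]],[[-0.13,-1.54,-0.6],[0,0,0]],[[-0.13,-1.48,-0.74],[0,0,0]],[[-0.12,-1.41,-0.86],[0,0,0]],[[0,0,0],[0,0,0]]])

```text
time: 44.2
eef_pos: [0.57, 0.2652, 0.1678]
tool_rot: [-0.139, -3.138, 0.006]
ft_force: [4.6, -3.0, 0.3]
width: 0.0164
```

Request:
servo_tool(commands=[[[-0.12,-1.33,-0.98],[0,0,0]],[[-0.11,-1.24,-1.1],[0,0,0]],[[-0.1,-1.14,-1.2],[0,0,0]],[[-0.09,-1.03,-1.3],[0,0,0]],[[-0.08,-0.92,-1.38],[0,0,0]],[[0,0,0],[0,0,0]]])

```text
time: 44.8
eef_pos: [0.5647, 0.2102, 0.1074]
tool_rot: [-0.139, -3.138, 0.003]
ft_force: [6.1, 0.5, -3.3]
width: 0.0164
```

Request:
servo_tool(commands=[[[-0.07,-0.79,-1.46],[0,0,0]],[[-0.06,-0.66,-1.52],[0,0,0]],[[-0.05,-0.53,-1.58],[0,0,0]],[[-0.03,-0.39,-1.62],[0,0,0]],[[-0.02,-0.2,-1.64],[0,0,0]],[[0,0,0],[0,0,0]],[[0,0,-0.3],[0,0,0]],[[0,0,0],[0,0,0]],[[0,0,0],[0,0,0]]])

```text
time: 45.7
eef_pos: [0.5623, 0.1852, 0.0291]
tool_rot: [-0.137, -3.138, 0.003]
ft_force: [2.9, -4.7, 7.5]
width: 0.0167
```

Request:
servo_tool(commands=[[[0,0,-0.4],[0,0,0]],[[0,0,0],[0,0,0]],[[0,0,0],[0,0,0]]])

```text
time: 46.0
eef_pos: [0.5624, 0.1852, 0.0287]
tool_rot: [0.136, 3.138, -0.003]
ft_force: [-7.9, -7.5, 40.0]
width: 0.0165
```

Request:
servo_tool(commands=[[[0,0,0.35],[0,0,0]],[[0,0,0],[0,0,0]],[[0,0,0],[0,0,0]]])

```text
time: 46.3
eef_pos: [0.5623, 0.1852, 0.029]
tool_rot: [-0.137, -3.138, 0.003]
ft_force: [0.0, -6.4, 14.8]
width: 0.0164
```

Request:
servo_tool(commands=[[[0,0,0],[0,0,0]],[[0,0,0],[0,0,0]],[[0,0,0],[0,0,0]],[[0,0,0],[0,0,0]],[[0,0,0],[0,0,0]],[[0,0,1],[0,0,0]],[[0,0,3],[0,0,0]],[[0,0,4.5],[0,0,0]],[[0,0,4.5],[0,0,0]],[[0,0,4.5],[0,0,0]],[[1,-0.5,4.5],[0,0,0]],[[1,-0.5,1],[0,0,0]],[[1,-0.5,0],[0,0,0]],[[1,-0.5,0],[0,0,0]],[[1,-0.5,0],[0,0,0]],[[0,0,0],[0,0,0]],[[0,0,0],[0,0,0]]], jaw=5)

```text
time: 48.0
eef_pos: [0.6119, 0.1614, 0.2566]
tool_rot: [-0.138, -3.135, 0.001]
ft_force: [-0.6, -0.2, -0.3]
width: 0.0498
```

Run:
```python
from h import *
p,d,kt=snap("w16"); s=readout.sense();print(s['time'],s['eef_pos'])
seated("w16",["coupon","blue","yellow","green"])
C=cloud(d,kt);x,y,z=C[...,0],C[...,1],C[...,2];h=cv2.cvtColor(p,cv2.COLOR_BGR2HSV).astype(int)
f=(abs(x-.57)<.12)&(abs(y-.28)<.15); red=f&((h[...,0]<8)|(h[...,0]>172))&(h[...,1]>130)
print("bar z",np.percentile(z[red],[5,50,95]).round(4)); b=f&(h[...,2]<45)&(z>.045)&(z<.07)&(y<.22); print("handle top z",np.percentile(z[b],98))
for i,(lo,hi) in enumerate([(.2,.25),(.25,.3),(.3,.34)]): k=red&(y>lo)&(y<hi); print(z[k].mean().round(4) if k.any() else None)
p,_=vision.snapshot("top"); cv2.imwrite("pics/top1.png",p)
q=load("top0")[0] ; df=cv2.absdiff(p,q).max(2);
```

```text
48.05 [0.61169756 0.16166695 0.25688215]
coupon base z [0.0116 0.0128 0.0134 0.014  0.0147] web z 0.0524 web rect ((1.5792131423950195, -0.443814754486084), (29.879947662353516, 8.942708969116211), 0.04740941524505615)
blue base z [0.0114 0.0127 0.0134 0.014  0.0147] web z 0.052 web rect ((-1.1770362854003906, 1.4034545421600342), (9.391291618347168, 29.53852653503418), 89.89213562011719)
yellow base z [0.011  0.0126 0.0133 0.0139 0.0146] web z 0.052 web rect ((1.7036094665527344, 0.19243907928466797), (30.390419006347656, 9.373031616210938), 0.8410413265228271)
green base z [0.0124 0.0129 0.0134 0.014  0.0145] web z 0.0525 web rect ((-0.9164769649505615, 1.8034496307373047), (28.750892639160156, 8.568870544433594), 89.0378646850586)
bar z [0.0306 0.033  0.0568]
handle top z 0.05617530541054824
0.0325
0.0325
0.0326
```

View pics/top1.png

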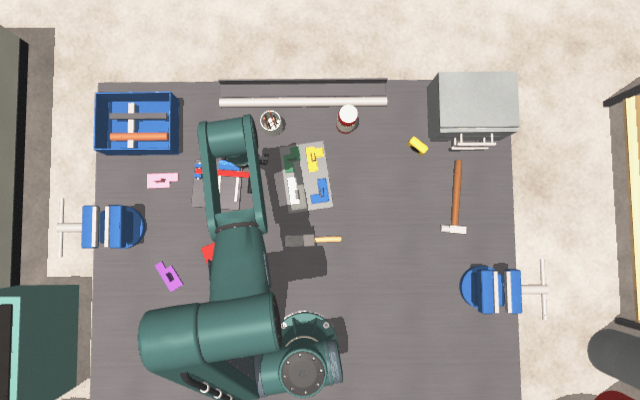

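The final top view shows all parts in the tray, the bar down on the empty bed, and the other tools where they started.

```bash
python3 -c "
from cell import workorder; print(workorder.finish_job())"
```

```text
the job is handed in; nothing more can be done
None
```

The job is done and handed in at about 48 s of the 210 s allowed, with no verdict reported. All three brackets were on the bench.

- **Bar up and coupon out:** I swung the clamp bar up to its stop and slid the coupon 50 mm flat along the bed before lifting it. Its far end was then about 13 mm from bed_seat, clear of the bar at 26 mm.
- **Parts in the tray:** I seated the coupon, blue, yellow and green in their own pockets. In the last check all four base tops read 13.3–13.4 mm against 14 mm expected. The webs were aligned within about 1°.
- **Bar down:** The bar is back down on the empty bed. Pressing it further met the stop at 40 N measured at the wrist. Its height reads the same along its length and matches the start (33 mm).
- **Bench and gripper:** The gripper is open and clear of everything. By eye, the last top picture shows the visible tools and tins where they started. The arm covered part of the fixture and the red square in that picture.

**Where checks disagreed:** Web centres read up to about 2 mm off the pocket points, within the 2.5 mm play. Blue and green met 16 N and 9 N on touching down, with a sideways shift of about 2 mm. My program also flipped the yellow bracket's direction by half a turn, so I set that from the pictures. I saw no knocked bracket and no grip slip.

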